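# Close a visitor badge in the badge press

## Task

A yellow visitor badge is waiting in the die of the badge press with the green grip. Pull that press's sprung handle forward and down all the way to its stop and keep it there for a moment, then, without letting it snap back, ease it slowly back up until it is fully up, and let go. Leave the handle of the other press, with the orange grip, alone.

Things in the scene. Friction and masses are not known exactly. Their poses are not given: they have to be found in the camera images.
- badge_press: Grey badge press bolted to the counter: base 230 x 140 x 22 mm, head 75 mm wide and up to 162 mm high, yellow badge in its die. Origin: centre of the base's underside. x runs front to back (the handle is pulled towards -x), z up. A U-shaped steel lever straddles the head; its hinge lies level along y, at x = +50, z = 130 mm in this frame.
- press_lever_grip (a point): Centre of that press's green grip: a level round bar along the press's y, 26 mm thick, 104 mm long, between the lever's two side arms, 200 mm from the hinge. In the press's frame it is at x = -50, z = 303 mm fully up (60 deg above level, forward of the hinge) and x = -148, z = 158 mm fully down. Nothing but the lever's arms is within 50 mm of its path.
- press_lever (a joint): Lever angle of that press, rad: 0 fully up, where its spring holds it; grows as the grip is pulled forward and down; 0.90 at the stop. At the grip it takes about 4 N to start and 12 N at the stop; let go, it flies back up at several rad/s.
- spare_lever (a joint): Lever angle of the other press (same build, orange grip, empty die), 300 to 500 mm to the left or right of the first: 0 fully up, growing when pulled. It must stay up.

How it is judged:
By the outcome, as a careful person would: the job done as asked, in the order asked, and still so for the second after the job is handed in, with the robot touching nothing.
It also fails if it takes over 45 s, if anything falls off the work surface, if the arm or the gripper's body presses on something with over 40 N, if the wrist force passes 120 N, or if a joint passes its speed limit or range.

## Robot

A 6-joint arm with a two-finger parallel gripper is mounted at the origin on the work surface. World frame = base frame: x ahead of the robot, y to its left, z up, the work surface at z = 0. Lengths are in m, angles in degrees, forces in N, time in s.
With the tool pointing down it reaches from about 0.325 to 0.85 m from the base axis. Payload 15.5 kg.
Tool frame: the origin (TCP) lies at the very end of the fingers, on their centre line; the grasp point (between the pads) lies arm.grip_depth behind it (arm.grip_depth is the distance from the TCP to the grasp point, in m); z points along the fingers, y is the direction in which the jaws open and shut (so a half turn about z gives the same grasp; the last joint's range is limited). The gripper opens to 91 mm and grips with 3 to 60 N. Pads are 32 mm wide; open, the fingers measure 118 mm over their backs; the gripper's body (76 mm by 178 mm) begins 60 mm behind the grasp point.
Start: joints at [63.226, 28.281, 77.091, -0, 74.628, -5.472], TCP at [0.227, 0.582, 0.214] pointing down, gripper open.
Joint ranges: [-166.48, 166.48], [-47.26, 123.95], [12.59, 153.08], [-70.14, 250.14], [6.76, 159.57], [-176.63, 176.63]. Speed limits (degrees/s): [108.29, 108.29, 147.25, 172.46, 172.46, 172.46].

## Interface

Orientations are given as a 3x3 rotation matrix whose columns are the frame's x, y, z axes.
In Python, from rig import arm gives the robot as it stands. Calls block until the motion is done:
- arm.move_to(position, orientation): joint-space move of the TCP to a pose.
- arm.move_l(position, orientation=None, feed=0.15): straight line of the TCP; orientation=None keeps the orientation; feed is the mean speed in m/s.
- arm.move_joints(angles): joint-space move.
- arm.grip(opening): finger opening in m; the grip force is fixed at half the most; returns when the fingers have stopped.
- arm.sleep(seconds).
- arm.solve_ik(position, orientation): joint angles nearest the present ones, or None.
- arm.snapshot(name): name is "side" or "top" or "wrist"; returns the picture (400x640x3 uint8, red, green, blue); there is no depth.
- arm.get_calibration(name): a dict with "intrinsics" (3x3 intrinsics, pixels), "cam_to_world" (4x4, takes a point from camera to world coordinates). Camera axes: x right, y down, z forward; pixel columns grow to the right and rows downward; lengths in m; the calibration is good to about 2 mm. A picture is of the moment at which its call begins: read the wrist's pose just before it. get_calibration takes no time and is no camera call; for the wrist camera it gives the pose at the moment of the call.
A pose or a line that the arm cannot do raises arm.Unreachable and nothing moves.
- arm.sign_off(): hands the job in, once; it reports no verdict.
Readings, each from a call of its own:
- arm.current_t(): time.
- arm.current_joint_positions(): joint angles.
- arm.current_dq(): joint speeds.
- arm.current_tau(): joint torques, N m.
- arm.current_ee_pos(): TCP position.
- arm.current_tool_rot(): TCP orientation.
- arm.current_force(): force on the tool from outside, world axes, zero at the start.
- arm.current_torque(): the same for the moment, N m.
- arm.current_width(): finger opening in m.
Only numpy, scipy, OpenCV 4.12 (cv2) and the standard library are available. Lean on these libraries where they do the work, as an engineer would, in place of code of your own. Each camera call takes 0.05 s, during which the arm holds its last target.

## Working session

There is one attempt and no reset: what is moved stays moved. The work goes in short steps, each a Python script; the robot and the scene stay as the last script left them, time stands still between calls to the robot, and variables do not carry over. Pictures are saved under pics/ and viewed, and the job is handed in when it is done.

```bash
ls; mkdir -p pics; python3 - <<'E'
from rig import arm
import cv2, numpy as np
print(arm.grip_depth, arm.current_t(), arm.current_tool_rot(), arm.current_ee_pos())
for n in ("side","top","wrist"):
    c=arm.get_calibration(n); print(n,c["intrinsics"],c["cam_to_world"])
    im=arm.snapshot(n); cv2.imwrite(f"pics/{n}0.png",im[:,:,::-1]); 
E
```

```text
pics
0.0188 0.0 [[-9.31688042e-01  3.63259013e-01 -5.31302918e-04]
 [ 3.63259386e-01  9.31687431e-01 -1.07227659e-03]
 [ 1.05494114e-04 -1.19202805e-03 -9.99999284e-01]] [0.22687251 0.58196232 0.21333923]
side [[411.72077031   0.         323.49324112]
 [  0.         411.72077031 202.34921851]
 [  0.           0.           1.        ]] [[ 0.77014661 -0.40718313  0.49099501  0.25774169]
 [-0.6378544  -0.4964364   0.58880614 -0.46312096]
 [ 0.00399587 -0.76665038 -0.64205236  0.69590912]
 [ 0.          0.          0.          1.        ]]
top [[504.86951175   0.         316.53885952]
 [  0.         504.86951175 202.99950234]
 [  0.           0.           1.        ]] [[-0.0165226  -0.99625133  0.08491339  0.56678951]
 [-0.99964093  0.01466748 -0.02242486  0.00564688]
 [ 0.02109533 -0.08525342 -0.99613596  1.18523714]
 [ 0.          0.          0.          1.        ]]
wrist [[339.7738259    0.         323.40015868]
 [  0.         339.7738259  201.72248667]
 [  0.           0.           1.        ]] [[ 0.36210888  0.89264131  0.26845605  0.15060896]
 [ 0.93213492 -0.34637012 -0.1056041   0.61224538]
 [-0.00128143  0.28847744 -0.95748583  0.38478743]
 [ 0.          0.          0.          1.        ]]
```

View pics/side0.png

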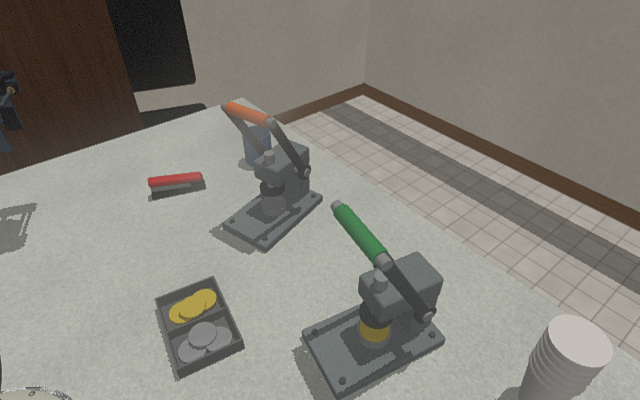

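View pics/top0.png

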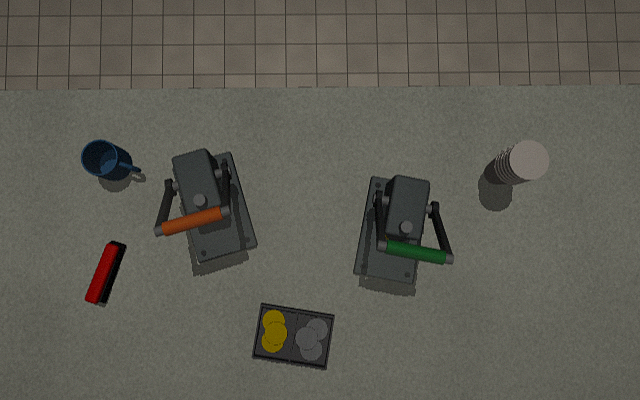

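View pics/wrist0.png

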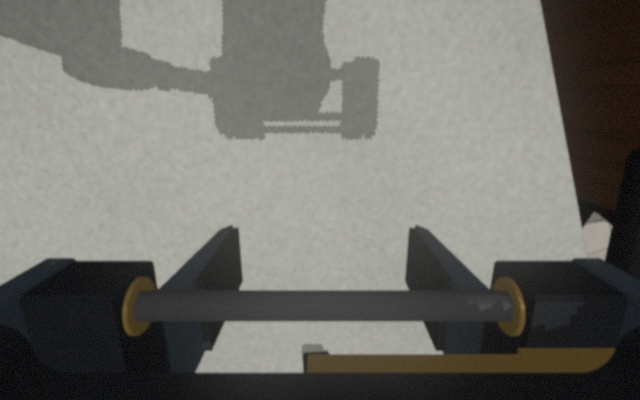

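The side view shows the green grip running from (335,207) to (388,258), with the yellow badge at about (375,330). In the top view the grip runs from (385,245) to (450,258). Next I'll triangulate its ends.

```bash
cat > h.py <<'E'
import cv2, numpy as np
from rig import arm
def mask(im):
    h=cv2.cvtColor(im,cv2.COLOR_RGB2HSV)
    m=cv2.inRange(h,(45,90,25),(85,255,255))
    n,l,s,c=cv2.connectedComponentsWithStats(m)
    return (l==1+np.argmax(s[1:,4])).astype(np.uint8)
def ends(im):
    m=mask(im); (c,wh,a)=cv2.minAreaRect(cv2.findContours(m,0,2)[0][0]); 
    b=cv2.boxPoints((c,wh,a)); e=[np.linalg.norm(b[i]-b[(i+1)%4]) for i in range(2)]
    i=int(np.argmin(e)); p=(b[i]+b[i+1])/2; q=(b[(i+2)%4]+b[(i+3)%4])/2
    return (np.array(sorted([p,q],key=lambda v:v[0])),c,m.sum(),min(e))
def P(n):
    c=arm.get_calibration(n); return c["intrinsics"]@np.linalg.inv(c["cam_to_world"])[:3]
def tri(A,B,a,b):
    X=cv2.triangulatePoints(A,B,np.float64(a).reshape(2,1),np.float64(b).reshape(2,1)); return (X[:3]/X[3]).ravel()
def ray(n,px,z):
    c=arm.get_calibration(n); T=c["cam_to_world"]; d=T[:3,:3]@np.linalg.solve(c["intrinsics"],[*px,1]); return T[:3,3]+d*(z-T[2,3])/d[2]
E
python3 - <<'E'
from h import *
S=cv2.imread("pics/side0.png")[:,:,::-1].copy();T=cv2.imread("pics/top0.png")[:,:,::-1].copy()
s=ends(S);t=ends(T);print(s,t)
a=tri(P("side"),P("top"),s[0][0],t[0][0]);b=tri(P("side"),P("top"),s[0][1],t[0][1])
print(a,b,np.linalg.norm(a-b),(a+b)/2); d=a-b; print(np.degrees(np.arctan2(d[1],d[0])))
# base plate corners in top view, green press
crop=cv2.resize(T[150:310,330:480],None,fx=5,fy=5,interpolation=cv2.INTER_CUBIC)
crop=cv2.resize(crop,(562,600));cv2.imwrite("pics/crop.png",np.clip(crop[:,:,::-1]*1.8,0,255).astype(np.uint8))
E
```

```text
(array([[337.7941 , 206.1765 ],
       [380.3588 , 255.83533]], dtype=float32), (359.0764465332031, 231.0059051513672), np.uint64(834), np.float32(15.944395)) (array([[385.86542, 245.67308],
       [445.48077, 257.59613]], dtype=float32), (415.673095703125, 251.63461303710938), np.uint64(841), np.float32(14.316466))
[ 0.56413477 -0.1316889   0.31167633] [ 0.54266632 -0.23590788  0.30910739] 0.10643820069329893 [ 0.55340055 -0.18379839  0.31039186]
78.3602510662308
```

View pics/crop.png

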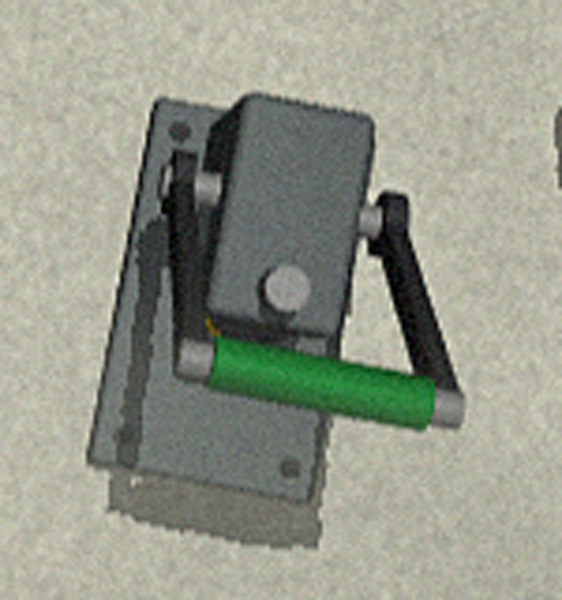

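The crop shows the base plate corners at back-left (157,97), front-left (90,463) and front-right (308,500), and the grip lies clear in front of the head. I'll cross-check the yaw and position using the base corners.

```bash
python3 - <<'E'
from h import *
f=lambda u,v:(330+u/3.747,150+v/3.75)
p=[ray("top",f(*q),0.022) for q in [(157,97),(90,463),(308,500)]]
x=p[0]-p[1];y=p[1]-p[2];print(p,np.linalg.norm(x),np.linalg.norm(y),np.degrees(np.arctan2(x[1],x[0])),np.degrees(np.arctan2(y[1],y[0])))
c=(p[0]+p[2])/2;print(c)
for yaw in (-11,-12):
    a=np.radians(yaw);R=np.array([[np.cos(a),-np.sin(a)],[np.sin(a),np.cos(a)]]);print(R@[-.05,0]+c[:2])
# grip by top-ray at z=.303
print(ray("top",(415.67,251.63),.303),ray("side",(359.08,231),.303))
E
```

```text
[array([ 0.72746576, -0.15054459,  0.022     ]), array([ 0.50280085, -0.10367499,  0.022     ]), array([ 0.47803044, -0.2366669 ,  0.022     ])] 0.22950181655324742 0.1352790498264237 -11.78403154793532 79.44927287037936
[ 0.6027481  -0.19360574  0.022     ]
[ 0.55366674 -0.18406529]
[ 0.55384072 -0.18321016]
[ 0.5541826  -0.18601637  0.303     ] [ 0.55690887 -0.18096862  0.303     ]
```

The base gives length 0.2295 m and yaw -11.6°. The grip predicted from it is (0.5537,-0.1837), which agrees with the triangulation. Next I'll check IK along the arc, with the tool turning with the lever, and then go to the pre-grasp pose.

```bash
cat >> h.py <<'E'
YAW=np.radians(-11.6); X=np.array([np.cos(YAW),np.sin(YAW),0]); Z=np.array([0,0,1.]); 
GC=np.array([0.5537,-0.1839,0.304])   # grip centre when up
H=GC-0.2*(-np.cos(np.pi/3)*X+np.sin(np.pi/3)*Z)
T0=0.0
def rot(t):
    z=-np.cos(t)*Z+np.sin(t)*X; y=np.cos(t)*X+np.sin(t)*Z
    return np.c_[np.cross(y,z),y,z]
def pose(q,back=0.,off=np.zeros(3),t0=None):
    t=(T0 if t0 is None else t0)+q; R=rot(t); g=H+.2*(-np.cos(np.pi/3-q)*X+np.sin(np.pi/3-q)*Z)
    return g+R[:,2]*(arm.grip_depth-back)+off, R
E
python3 - <<'E'
from h import *
for t0 in (-15,0,10):
  for q,b in [(0,.15),(0,0),(.3,0),(.6,0),(.92,0)]:
    p,R=pose(q,b,t0=np.radians(t0)); s=arm.solve_ik(p,R); print(t0,q,b,p.round(3),None if s is None else np.round(s,1))
E
```

```text
-15 0 0.15 [ 0.587 -0.191  0.431] [-22.   30.6  42.3  -3.2 121.9 -11.7]
-15 0 0 [ 0.549 -0.183  0.286] [-22.6  29.5  65.4  -2.9  99.9 -11.1]
-15 0.3 0 [ 0.509 -0.175  0.248] [-25.7  18.2  88.4   0.6  71.2 -14.2]
-15 0.6 0 [ 0.481 -0.169  0.2  ] [-30.3  12.6 110.1   9.7  39.3 -25.3]
-15 0.92 0 [ 0.469 -0.166  0.141] [ -37.6   20.4  132.4  115.3   17.3 -137.4]
0 0 0.15 [ 0.554 -0.184  0.435] [-24.2  17.6  60.8  -0.  101.7 -12.6]
0 0 0 [ 0.554 -0.184  0.285] [-24.2  21.4  77.2  -0.   81.4 -12.6]
0 0.3 0 [ 0.513 -0.176  0.249] [-28.4  12.  100.2   6.3  51.4 -20. ]
0 0.6 0 [ 0.485 -0.17   0.202] [-34.9  11.  122.4  42.4  19.3 -60.4]
0 0.92 0 [ 0.472 -0.167  0.145] None
10 0 0.15 [ 0.531 -0.179  0.433] [-26.4   9.6  72.6   2.5  88.1 -14.6]
10 0 0 [ 0.557 -0.185  0.285] [-25.6  16.7  85.4   2.6  68.3 -14.8]
10 0.3 0 [ 0.516 -0.176  0.25 ] [-30.7   9.2 108.3  14.3  37.5 -28.6]
10 0.6 0 [ 0.488 -0.17   0.204] [ -38.7   13.5  130.8  105.6   19.3 -126.6]
10 0.92 0 [ 0.474 -0.167  0.148] None
```

```bash
sed -i 's/^T0=.*/T0=np.radians(-25)/' h.py; python3 - <<'E'
from h import *
for q,b in [(0,.13),(0,0),(.3,0),(.6,0),(.8,0),(.95,0)]:
    p,R=pose(q,b); s=arm.solve_ik(p,R); print(q,b,p.round(3),None if s is None else np.round(s,1))
p=arm.current_ee_pos(); arm.move_l([p[0],p[1],0.45],feed=.25)
p,R=pose(0,.13); arm.move_to(p,R)
print(arm.current_t(),arm.current_ee_pos(),p,arm.current_force(),arm.current_width())
for n in ("side","wrist"): cv2.imwrite(f"pics/{n}1.png",arm.snapshot(n)[:,:,::-1])
E
```

```text
0 0.13 [ 0.6   -0.193  0.405] [-21.1  38.8  33.7  -5.4 132.  -12.2]
0 0 [ 0.546 -0.182  0.287] [-21.8  35.2  57.9  -4.6 111.6 -10.9]
0.3 0 [ 0.505 -0.174  0.248] [-24.3  23.2  80.9  -1.7  83.6 -12.4]
0.6 0 [ 0.478 -0.168  0.199] [-28.   15.7 102.2   3.3  53.1 -18.2]
0.8 0 [ 0.468 -0.166  0.162] [-31.4  15.1 115.9  13.9  30.1 -30.7]
0.95 0 [ 0.466 -0.166  0.134] [-34.5  18.6 125.8  54.1  13.7 -73.5]
4.2833 [ 0.59993962 -0.19252519  0.40494811] [ 0.59973529 -0.19334969  0.40478143] [-0.2784932  -0.29507031  0.1650625 ] 0.0914917825188039
```

View pics/side1.png

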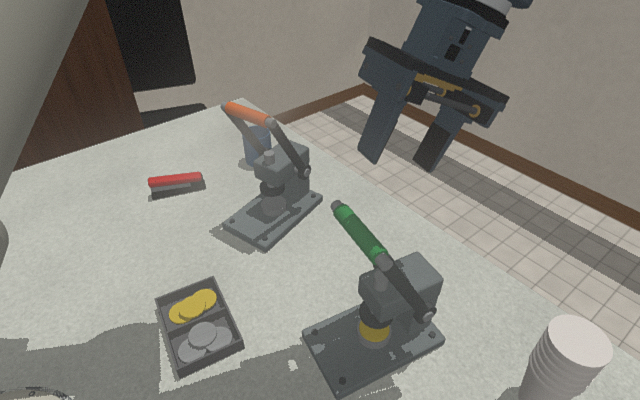

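View pics/wrist1.png

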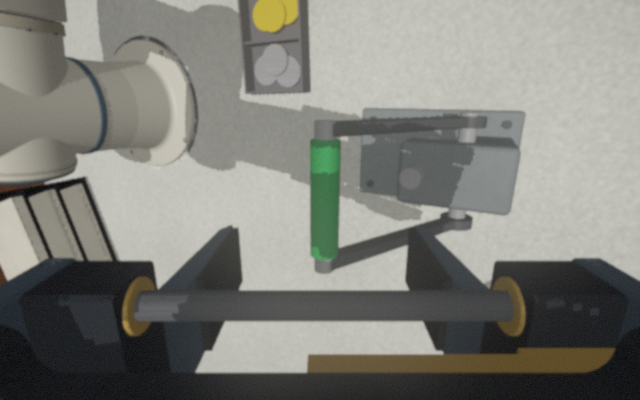

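In the wrist view the green grip lies midway between the fingers, at column 325 and rows 140-258. I'll check the predicted grip centre against this view, then descend and grip, with less tilt near the stop to stay away from the wrist singularity.

```bash
sed -i 's/t0)+q; R/t0)+0.75*q; R/' h.py; python3 - <<'E'
from h import *
W=cv2.imread("pics/wrist1.png")[:,:,::-1].copy(); e=ends(W); print(e)
x=P("wrist")@[*GC,1]; print(x[:2]/x[2])
for q in (0,.3,.6,.9,.95):
    p,R=pose(q); print(np.round(arm.solve_ik(p,R),1))
p,R=pose(0); arm.move_l(p,R,feed=.08)
print(arm.current_force()); arm.grip(0.0)
print(arm.current_t(),arm.current_width(),arm.current_force(),arm.current_torque(),arm.current_ee_pos(),p)
for n in ("side","wrist"): cv2.imwrite(f"pics/{n}2.png",arm.snapshot(n)[:,:,::-1])
E
```

```text
(array([[325., 141.],
       [325., 259.]], dtype=float32), (325.0, 200.0), np.uint64(2953), np.float32(28.0))
[323.67611725 198.97108951]
[-21.8  35.2  57.9  -4.6 111.6 -10.9]
[-23.8  25.4  77.7  -2.5  88.7 -11.8]
[-26.4  19.2  95.7   0.2  64.3 -14.9]
[-29.7  18.3 112.    7.   36.8 -23.2]
[-30.3  18.9 114.6   9.5  31.9 -26.1]
[0.8279708  0.18838332 0.72779234]
7.175 0.025463191324146685 [ 5.14913016 -0.97894849 -3.64414281] [-0.38564656 -0.98955511 -0.16668777] [ 0.54645759 -0.18243749  0.28665388] [ 0.54591706 -0.18230239  0.28696141]
```

View pics/side2.png

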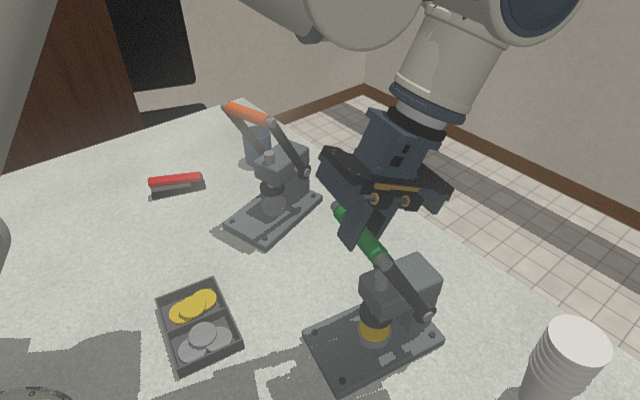

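View pics/wrist2.png

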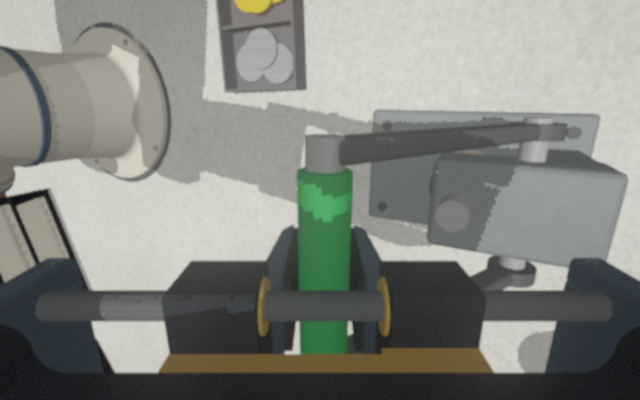

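Both views show the grip held between the pads, with a width of 25.5 mm. Next is the pull, in steps with the force logged.

```bash
cat >> h.py <<'E'
def ft(q):
    f=arm.current_force(); a=np.pi/3-q
    tang=-np.sin(a)*X-np.cos(a)*Z; radial=-np.cos(a)*X+np.sin(a)*Z; Y=np.cross(Z,X)
    return np.array([f@tang,f@radial,f@Y])
E
python3 - <<'E'
from h import *
for q in np.arange(.1,.801,.1):
    p,R=pose(q); arm.move_l(p,R,feed=.08)
    f=ft(q); print(round(q,2),arm.current_t(),f.round(1),np.linalg.norm(arm.current_force()).round(1),arm.current_width())
    if abs(f).max()>30: print("stop");break
cv2.imwrite("pics/side3.png",arm.snapshot("side")[:,:,::-1])
E
```

```text
0.1 7.6667 [-5.6 -6.7  2.2] 9.0 0.025370895691914697
0.2 8.0583 [-7.4 -5.9  2.2] 9.7 0.025545622267404193
0.3 8.45 [-7.3 -3.5  3.5] 8.9 0.025209363394318743
0.4 8.8417 [-7.8 -2.1  5.1] 9.6 0.025506145999671482
0.5 9.2333 [-8.9 -0.2  6.3] 10.9 0.02530550458829669
0.6 9.625 [-10.    1.7   7.5] 12.6 0.025589470538583566
0.7 10.0167 [-11.4   2.8   8.2] 14.3 0.025489178773897225
0.8 10.4083 [-12.3   3.    9.4] 15.7 0.02546508187699731
```

View pics/side3.png

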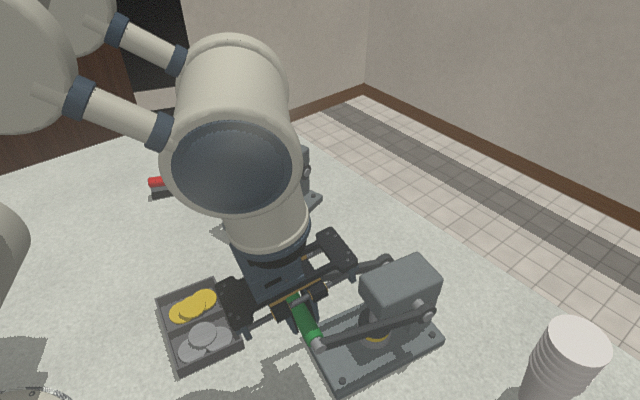

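The lever follows and is nearly down, with the grip at about (305,315) in the side view. I'll feel for the stop in small steps.

```bash
python3 - <<'E'
from h import *
for q in np.arange(.83,.975,.015):
    p,R=pose(q); arm.move_l(p,R,feed=.04); arm.sleep(.08)
    f=ft(q); print(round(q,3),arm.current_t(),f.round(1),arm.current_width())
    if f[0]<-24: break
arm.sleep(1.0); f=ft(q);print("held",arm.current_t(),f.round(1),np.abs(arm.current_ee_pos()-p).max())
for n in ("side","top","wrist"): cv2.imwrite(f"pics/{n}4.png",arm.snapshot(n)[:,:,::-1])
open("q.txt","w").write(str(q))
E
```

```text
0.83 10.8417 [-12.2   3.4   7.3] 0.025714656794108053
0.845 11.175 [-12.6   2.7   8. ] 0.02580100682164586
0.86 11.5083 [-13.1   4.1   7.6] 0.025184647471102037
0.875 11.8417 [-12.9   3.4   8.4] 0.025119903188229244
0.89 12.175 [-12.2   3.    7.7] 0.025110705543019352
0.905 12.5083 [-14.2   2.6   9.1] 0.025360457089954772
0.92 12.8417 [-29.7  11.1   9.6] 0.025238852147883507
held 13.8417 [-29.9  10.5   8.4] 0.0016037345757792254
```

View pics/side4.png

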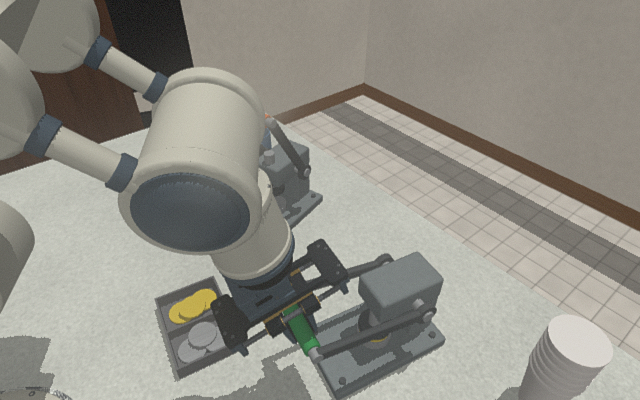

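View pics/wrist4.png

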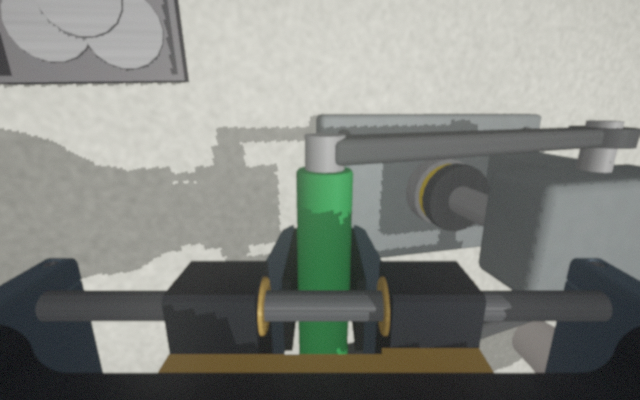

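The force jumped from 14 to 30 N at about q=0.91, so the lever is on its stop, and it was held for more than 1 s. The wrist view shows the grip still held and the die plunger down on the badge. Next I'll ease it back up at about 0.2 rad/s.

```bash
python3 - <<'E'
from h import *
q0=float(open("q.txt").read())
for q in list(np.arange(.88,.05,-.08))+[.04,.02]:
    p,R=pose(q); arm.move_l(p,R,feed=.04)
    print(round(q,3),arm.current_t(),ft(q).round(1),round(arm.current_width(),4))
for q in np.arange(.01,-.04,-.01):
    p,R=pose(q); arm.move_l(p,R,feed=.02); arm.sleep(.08); f=ft(q)
    print(round(q,3),arm.current_t(),f.round(1),round(arm.current_width(),4))
    if f[0]>4: break
cv2.imwrite("pics/side5.png",arm.snapshot("side")[:,:,::-1])
cv2.imwrite("pics/wrist5.png",arm.snapshot("wrist")[:,:,::-1])
open("q.txt","w").write(str(q))
E
```

```text
0.88 14.3333 [-9.7 -0.   6.4] 0.0254
0.8 14.875 [-9.1 -2.3  5.6] 0.0253
0.72 15.4167 [-8.  -3.8  5.3] 0.0257
0.64 15.9583 [-7.3 -5.6  4.3] 0.0252
0.56 16.5 [-6.6 -9.3  4.3] 0.0254
0.48 17.0417 [ -6.3 -13.3   3.6] 0.0259
0.4 17.575 [ -3.5 -16.7   2.1] 0.0254
0.32 18.1083 [ -3.6 -21.    1.4] 0.0254
0.24 18.6417 [ -3.3 -25.   -1.4] 0.0255
0.16 19.175 [ -3.7 -27.4  -1.2] 0.0252
0.08 19.7083 [ -2.  -29.1  -2.1] 0.0256
0.04 20.05 [ -1.5 -28.1  -2.9] 0.0254
0.02 20.3 [ -0.9 -28.6  -3. ] 0.0254
0.01 20.6333 [  6.3 -28.8  -3.7] 0.0253
```

View pics/side5.png

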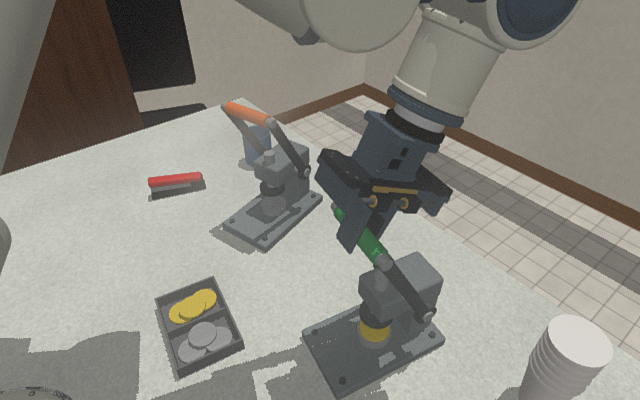

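The grip is back fully up: the tangential force changed sign at about q=0.01. A 29 N radial preload remains, so I'll relax it before opening.

```bash
python3 - <<'E'
from h import *
rad=-np.cos(np.pi/3)*X+np.sin(np.pi/3)*Z
p,R=pose(.01)
for k in range(1,7):
    arm.move_l(p-rad*.0007*k,R,feed=.01); arm.sleep(.08); f=ft(0); print(k,arm.current_t(),f.round(1))
    if f[1]>-8: break
arm.grip(0.091); print(arm.current_t(),arm.current_width(),ft(0).round(1))
p0=arm.current_ee_pos(); arm.move_l(p0-R[:,2]*.13,R,feed=.08)
print(arm.current_t(),arm.current_force())
for n in ("side","top"):
    im=arm.snapshot(n); cv2.imwrite(f"pics/{n}6.png",im[:,:,::-1]); print(n,ends(im)[0])
E
```

```text
1 21.0667 [  6.1 -22.9  -2.3]
2 21.4 [  6.7 -19.   -4.2]
3 21.7333 [  7.6 -15.1  -6. ]
4 22.0667 [ 8.6 -7.9 -4.9]
23.1417 0.09125526809614691 [-0.2 -0.   0.6]
24.9167 [-0.32939112  0.15037561 -0.31231048]
side [[339.25003 207.75003]
 [349.75003 218.25003]]
top [[385.00687 245.31508]
 [397.17123 249.87672]]
```

View pics/side6.png

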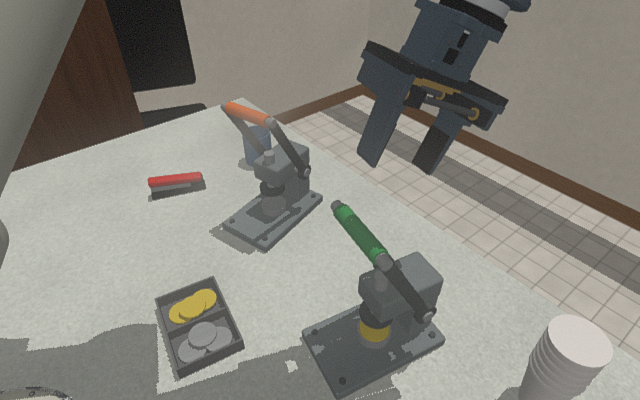

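The side view matches the one taken before the grasp: green grip from (335,207) to (388,258), orange lever unchanged, gripper clear.

```bash
python3 - <<'E'
from h import *
a=cv2.imread("pics/side1.png").astype(int);b=cv2.imread("pics/side6.png").astype(int)
d=abs(a-b).max(2)[190:400,300:460]; print("changed px near green press",(d>60).sum())
d=abs(a-b).max(2)[95:250,215:325]; print("orange",(d>60).sum())
arm.sign_off(); 
E
```

```text
changed px near green press 35
orange 0
the job is handed in; nothing more can be done
```

I pulled the green-grip press down to its stop, held it there for just over a second and eased it back up over about 6.5 s. I let go once it was fully up and handed the job in at about 25 s.

- **Down:** the force along the pull jumped from 14 N to 30 N at about 0.91 rad, which shows the lever was on its stop.
- **Back up:** the force along the pull reversed at about 0.01 rad, so the lever was against its upper stop. A sideways load of about 29 N along the lever had built up by then. I eased it to about 8 N before opening the gripper.
- **After release:** the force on the tool was about zero and the gripper was clear of everything.
- **Final pictures:** around the green press, 35 pixels differed from the picture taken before the grasp. I didn't look into those, but by eye the grip is in the same place. Around the orange press nothing differed.
- **Failed check:** the automatic measurement of the green grip's ends in the final pictures was unusable, apparently because the gripper's shadow split the green area. The final "fully up" check therefore rests on the force reversal and the picture comparison.

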